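Tip up the glass box's lid by its lever tab and put the toy dinosaur away

ROBOT

A 7-joint arm with a two-finger parallel gripper is mounted at the origin on the work surface. World frame = base frame: x ahead of the robot, y to its left, z up, the work surface at z = 0. Lengths are in m, angles in rad, forces in N, time in s.
With the tool pointing down it reaches from about 0.425 to 0.875 m from the base axis. Payload 9.9 kg.
Tool frame: the origin (TCP) lies between the finger pads; the fingertips stand 11 mm ahead of it and the grasp point (between the pads) lies 8 mm behind it; z points along the fingers, y is the line along which they close (so a half turn about z gives the same grasp; the last joint's range is limited). The gripper opens to 85 mm and grips with 20 to 120 N. Pads are 22 mm wide; open, the fingers measure 114 mm over their backs; the gripper's body (76 mm by 85 mm) begins 54 mm behind the grasp point. The pads swing forward as they close: fully open they stand 13 mm farther back than shut.
Start: joints at [1.036, 0.576, 0.025, 1.437, -0.015, 1.129, -0.057], TCP at [0.294, -0.608, 0.242] pointing down, gripper open.
Joint ranges: [-2.76, 2.76], [-0.34, 2.15], [-1.52, 1.57], [0.19, 2.46], [-1.09, 4.23], [0.17, 1.99], [-2.82, 2.82]. Speed limits (rad/s): [2.22, 2.22, 3.01, 3.01, 3.14, 3.14, 3.14].

INTERFACE

Orientations are given as a unit quaternion [x, y, z, w].
In Python, from plant import robot, cams, order gives the robot as it stands.
- The arm moves only by the shell command python3 -m inch 'ROWS' [FORCE]. ROWS is a JSON object of lists of equal length, an entry for each row: "delta_rot": the turn, a rotation vector about the tool's x, y, z in rad, a list of three; "slide": the shift along the tool's x, y, z in cm, a list of three; "grip": the finger opening in cm, from 0 to 8.54. In form: {"delta_rot": [[ax, ay, az], ...], "slide": [[x, y, z], ...], "grip": [grip, ...]}. A call has 1 to 8 rows; each row shifts and turns the commanded pose from where the row before left it, along the tool's axes as they then stand; what a row does not reach is not made up. A row lasts 1/8 s, in which the tool goes at most 62.5 mm and 10.7 degrees, less where a joint would pass 70% of its speed; a pose out of reach is approached as far as the arm can. A call with a gripper value outside its range is refused whole. The fingers move at their own pace and stop on an object; FORCE is the grip in N (left out, the last holds). Time passes only in rows, so rows that do not move let the fingers close. It gives the time, the measured TCP pose, the force and the opening at its end, in the units of the state.
- robot.state(): the state, without advancing time (a new reading comes with each control period).
- cams.snapshot(name): name is "side" or "top"; returns (picture, depth): 384x512x3 uint8, red, green, blue; 384x512 float32, m along the optical axis (not along the pixel's ray), 0 where there is no reading.
- cams.calibration(name): a dict with "intrinsics" (3x3 intrinsics, pixels), "rvec" (rotation vector, rad) and "tvec" (3), from world to camera coordinates, as OpenCV has them. Camera axes: x right, y down, z forward; pixel columns grow to the right and rows downward; lengths in m; the calibration is good to about 2 mm. A picture is of the moment at which its call begins. calibration takes no time and is no camera call.
- order.close_job(): hands the job in, once; it reports no verdict.
The state is a dict: "clock": time; "qpos": joint angles; "qd": joint speeds; "joint_efforts": joint torques, N m; "tool_pos": TCP position; "tool_rot": TCP orientation; "force": force on the tool from outside, world axes, zero at the start; "ft_torque": the same for the moment, N m; "width": finger opening in m.
Only numpy, scipy, OpenCV 4.12 (cv2) and the standard library are available. Lean on these libraries where they do the work, as an engineer would, in place of code of your own. Each camera call takes 0.05 s, during which the arm holds its last target. There are 200 camera calls.

TASK

Please put the toy dinosaur away in the glass box. Open the box by pressing down on the metal lever tab that sticks out past the hinge, so that the lid tips all the way up and stays there; then set the dinosaur down gently inside, standing on its feet on the bottom of the box, and let go of it. Leave the lid standing open, and leave the tea tin, the planter and the spoon rest where they are.

Things in the scene. Friction and masses are not known exactly. Their poses are not given: they have to be found in the camera images.
- box: Square clear glass box with thin steel edges, 160 x 160 mm, 75 mm high, open top under its lid; walls 5 mm (inside 150 x 150 mm), its dark floor plate 6 mm above the sideboard. Held fast, does not slide. Origin: centre of its underside; z up; its +y side has the lid's hinge and the lever tab; x runs parallel to the hinge.
- lid: Hinged lid: steel-edged glass pane 160 x 160 mm, 4 to 6 mm thick, with the lever tab. Origin: middle of the hinge line, 80 mm from the box's centre towards its +y, 79 mm above the sideboard; x along the hinge, -y to the pane's free edge, z normal to the pane: straight up when shut, tilted by the opening angle when open. May start up to 0.12 rad ajar; its stop is at 1.4 rad (80 degrees).
- lid_hinge (a point): The same point, the middle of the hinge line. The hinge is stiff: the lid stays at whatever angle it is left. Fully open, the pane stands up some 160 mm above this line (top 240 mm above the sideboard) on the hinge side, leaning slightly over the box.
- tab_press (a point): Point on the upper face of the lever tab, 58 mm from the hinge line; moves with it. The tab is a flat steel plate on the lid, 50 mm wide, 3 mm thick, reaching 78 mm outwards (box's +y) from the hinge line. Lid shut: it slopes up outwards at 35 degrees; fully open: down outwards at 45. Pressing it down with 5 to 10 N at 50 mm from the hinge tips the lid up.
- dino: Plastic toy long-necked dinosaur on four legs, 120 mm long, 80 g. Origin: between the feet, at the soles; x towards the head, z up. Torso: rounded block 52 mm long, 36 mm wide (along y), 31 to 65 mm above the soles, centred over the origin: take it across its width. Head reaches 63 mm forwards and 85 mm high; tail 62 mm back, 28 to 60 mm high.
- tin: Bystander: pewter-grey aluminium tea tin with a twist cap, 78 mm diameter, 110 mm high. Origin: centre of its underside.
- planter: Bystander: empty cream ceramic planter, 110 mm diameter at the rim, 100 mm high. Origin: centre of its underside.
- spoon_rest: Bystander: round stainless steel spoon rest (shallow dish), 100 mm diameter, 16 mm high. Origin: centre of its underside.
Things that resemble listed ones, but are neither listed nor needed, are in the scene too. What is meant by the dino is not blue or orange, and is the smaller of those in its own colour.

How it is judged:
On the way:
1. the lid is tipped up past 0.6 rad by the fingers pressing on the lever tab, on the outer side of the hinge (angle between lid's own z axis and vertical above 0.6 rad and contact force between the fingers and lid above 0.5 N and y of the grasp point in the frame of box above 0.075 m), for 0.1 s.
At the end, for the whole second after the job is handed in: The lid stands open by more than 1.15 rad (its stop is at 1.4), and the dinosaur stands inside the box: its origin within 72 mm of the box's centre along each side and less than 20 mm above the box's underside, upright within 0.25 rad, released and at rest (angle between lid's own z axis and vertical above 1.15 rad and x of dino in the frame of box between -0.072 and 0.072 m and y of dino in the frame of box between -0.072 and 0.072 m and z of dino in the frame of box between -0.002 and 0.02 m and angle between dino's own z axis and vertical below 0.25 rad and linear speed of dino below 0.03 m/s); the robot touches nothing.
It fails at once if the tin is moved by more than 30 mm or tipped by more than 0.3 rad (distance of tin from where it was at the start of the episode above 0.03 m or angle between tin's own z axis and vertical above 0.3 rad).
It fails at once if the planter is moved by more than 30 mm or tipped by more than 0.3 rad (distance of planter from where it was at the start of the episode above 0.03 m or angle between planter's own z axis and vertical above 0.3 rad).
It fails at once if the spoon rest is moved by more than 30 mm or tipped by more than 0.3 rad (distance of spoon_rest from where it was at the start of the episode above 0.03 m or angle between spoon_rest's own z axis and vertical above 0.3 rad).
It fails at once if the dinosaur is dropped or thrown into the box (faster than 0.8 m/s inside it, as after a fall of some 33 mm) (x of dino in the frame of box between -0.072 and 0.072 m and y of dino in the frame of box between -0.072 and 0.072 m and z of dino in the frame of box below 0.07 m and linear speed of dino above 0.8 m/s).
It also fails if it takes over 64 s, if anything falls off the work surface, if the arm or the gripper's body presses on something with over 40 N, if the wrist force passes 120 N, or if a joint passes its speed limit or range.

## Working session

There is one attempt and no reset: what is moved stays moved. The work goes in short steps, Python scripts to look and compute and a shell command to move; the robot and the scene stay as the last step left them, time stands still between calls to the robot, and variables do not carry over. Pictures are saved under pics/ and viewed, on a budget of 10 in all, crops included, one or two more only if the job needs it, and the job is handed in when it is done.

```bash
ls; mkdir -p pics; cat > h.py <<'E'
import numpy as np, cv2
from plant import robot, cams, order
def snap(n,tag):
    p,d=cams.snapshot(n); cv2.imwrite(f'pics/{tag}.png',cv2.cvtColor(p,cv2.COLOR_RGB2BGR)); np.save(f'pics/{tag}.npy',d); return p,d
def cal(n):
    c=cams.calibration(n); R=cv2.Rodrigues(np.array(c['rvec'],float))[0]; return np.array(c['intrinsics'],float),R,np.array(c['tvec'],float).ravel()
def ray(n,u,v):
    K,R,t=cal(n); return -R.T@t, R.T@np.linalg.solve(K,[u,v,1.])
def plane(n,u,v,z):
    o,d=ray(n,u,v); return o+d*(z-o[2])/d[2]
def dep(n,u,v,d):
    o,r=ray(n,u,v); return o+r*d
def tri(a,b):
    # a=(cam,u,v)
    o1,d1=ray(*a); o2,d2=ray(*b)
    s=np.linalg.lstsq(np.c_[d1,-d2],o2-o1,rcond=None)[0]
    p,q=o1+s[0]*d1,o2+s[1]*d2; return (p+q)/2,np.linalg.norm(p-q)
def proj(n,P):
    K,R,t=cal(n); x=K@(R@np.asarray(P,float)+t); return x[:2]/x[2]
E
python3 - <<'E'
from h import *
for n in('side','top'):
    snap(n,n+'0'); K,R,t=cal(n); print(n,K.round(1).tolist(),(-R.T@t).round(3))
print(robot.state())
E
```

```text
pics
side [[353.2, 0.0, 252.8], [0.0, 353.2, 190.5], [0.0, 0.0, 1.0]] [0.507 0.741 0.588]
top [[465.9, 0.0, 255.8], [0.0, 465.9, 189.6], [0.0, 0.0, 1.0]] [ 0.371 -0.015  1.567]
{'clock': 0.1, 'qpos': array([ 1.03624709,  0.57642779,  0.02484571,  1.43781856, -0.01499063,
        1.12902835, -0.05649033]), 'qd': array([ 0.00049329, -0.00221062,  0.0011556 , -0.00339893,  0.00136793,
        0.0010464 , -0.00216818]), 'joint_efforts': array([ 5.91784323e-03, -7.67305899e+01,  2.25806169e+00, -2.86602026e+01,
        1.59219734e-02,  8.63283814e-03,  5.77825335e-05]), 'tool_pos': array([ 0.29388951, -0.60722244,  0.24154439]), 'tool_rot': array([ 9.74704863e-01,  2.23494676e-01, -2.07773510e-04, -7.19322596e-04]), 'force': array([-0.60894644, -0.05644767,  0.05236941]), 'ft_torque': array([-0.05007512, -0.01440635, -0.04191832]), 'width': 0.08563905207079218}
```

```bash
sleep 1; ls pics
```

```text
side0.npy
side0.png
top0.npy
top0.png
```

View pics/top0.png

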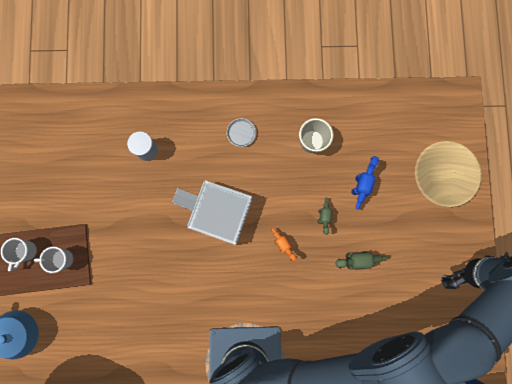

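View pics/side0.png

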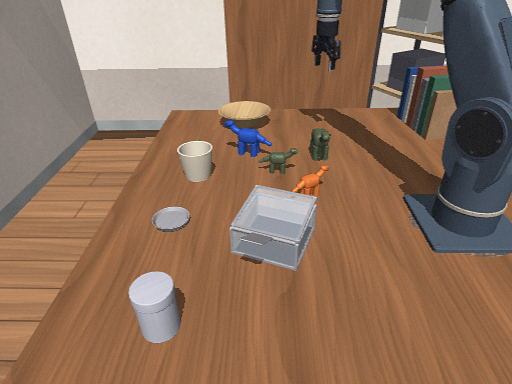

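Two dinosaurs are green: top (326,216), about 36 px long, and top (362,260), about 50 px long. The smaller one at (326,216), side (279,161), fits the description; the blue and orange ones are excluded. I'll confirm it in a crop and measure it and the box.

```bash
python3 - <<'E'
from h import *
t=cv2.imread('pics/top0.png'); s=cv2.imread('pics/side0.png')
a=cv2.resize(t[165:285,165:400],None,fx=3.2,fy=3.2,interpolation=cv2.INTER_CUBIC)[:, :752]
b=cv2.resize(s[120:200,225:345],None,fx=2.6,fy=2.6,interpolation=cv2.INTER_CUBIC)
im=np.zeros((a.shape[0]+b.shape[0],a.shape[1],3),np.uint8); im[:a.shape[0]]=a; im[a.shape[0]:,:b.shape[1]]=b
cv2.imwrite('pics/crop1.png',im); print(im.shape)
def greens(im,d,n,tag):
    h=cv2.cvtColor(im,cv2.COLOR_BGR2HSV); x=im.astype(int)
    m=((x[...,1]>x[...,2]+6)&(x[...,1]>x[...,0]+6)).astype(np.uint8)
    k,l,st,c=cv2.connectedComponentsWithStats(m)
    for i in range(1,k):
        if st[i,4]>60:
            v,u=np.nonzero(l==i); P=np.array([dep(n,uu,vv,d[vv,uu]) for uu,vv in zip(u,v)])
            print(tag,c[i].round(1),st[i].tolist(),'rect',cv2.minAreaRect(np.c_[u,v].astype(np.float32)), 'mean',P.mean(0).round(3),'zmax',np.percentile(P[:,2],[5,50,98]).round(3))
dt=np.load('pics/top0.npy'); ds=np.load('pics/side0.npy')
greens(t,dt,'top','top'); greens(s,ds,'side','side')
# box region depth in top
v,u=np.mgrid[175:250:6,165:258:6]
Z=np.array([[dep('top',uu,vv,dt[vv,uu])[2] for uu in range(165,258,6)] for vv in range(175,250,6)])
print((Z*1000).round().astype(int))
E
```

```text
(592, 752, 3)
top [325.2 216.5] [319, 198, 12, 36, 221] rect ((324.5, 215.5), (35.0, 11.0), 90.0) mean [ 0.465 -0.269  0.065] zmax [0.047 0.065 0.085]
top [359.8 260.4] [336, 252, 51, 17, 532] rect ((361.0101318359375, 260.1421203613281), (15.816844940185547, 50.3004150390625), 85.91438293457031) mean [ 0.323 -0.367  0.095] zmax [0.058 0.093 0.123]
side [432.5  96.6] [417, 75, 35, 61, 591] rect ((434.7059326171875, 105.17648315429688), (23.768489837646484, 64.99954986572266), 14.03624439239502) mean [-0.095 -0.54   0.151] zmax [0.026 0.178 0.222]
side [318.4 140.5] [311, 129, 19, 31, 244] rect ((319.6463317871094, 144.1829376220703), (17.00645637512207, 30.92082977294922), 6.340191841125488) mean [ 0.335 -0.342  0.075] zmax [0.011 0.088 0.121]
side [278.2 159.3] [260, 149, 37, 25, 309] rect ((280.9230651855469, 159.88461303710938), (23.02005958557129, 36.05551528930664), 56.3099365234375) mean [ 0.471 -0.257  0.051] zmax [0.01  0.053 0.082]
[[   4   -3    0   -5   -5    4    2    1    4    5    2   -4    5    8
     2    3]
 [   6    2    2   -5    0    1   -6   77    3    7    3    
[... 260 characters left out ...]
5   94
   100    6]
 [   7    4   -3   93   94   86   87   87   87   88   94   93   96  101
     9    1]
 [  -3    0    6   -5   -2   85   85   86   91   92   96   96   99  101
     1    5]
 [   2   -5   -4    5    1   83   84   88   87   92   90   90   98  102
     5    3]
 [   6    5    0   -1   84   83   84   92   91   92   92  100  106    2
     0    8]
 [   2   -4    4    2    3   84   86   90   86   92   91   98  100    9
     2    2]
 [   5    3    3    0   -3    3    3    2   93   89   89   99   97   -1
     4    2]
 [   3    4   -4    2   -3    5   -2    5    2    0   -4   99    3    0
    -1   -1]
 [   4   -5    4    8    1   -1   10    2    0    1    4    1 1567   -1
     5   10]]
```

View pics/crop1.png

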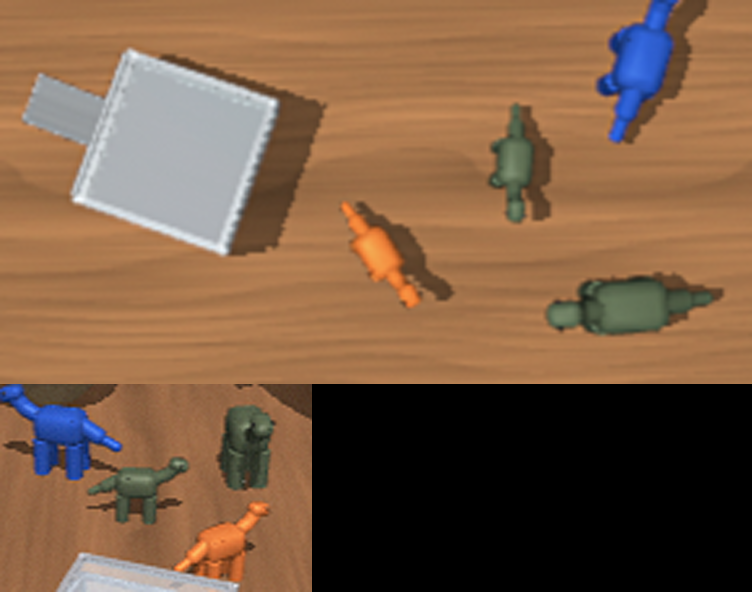

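The crop confirms it. The slim dark-green dinosaur at top (326,216) is the smaller of the two green ones, and its head points down in the image (-x). The lid is slightly ajar, with the tab at top (184,198). Next I measure both accurately.

```bash
cat >> h.py <<'E'
def goto(pos,zyaw_axis=None):
    """print tool-frame slide (cm) and yaw turn from the state to target pos; zyaw_axis: world xy direction for tool y"""
    from scipy.spatial.transform import Rotation as Ro
    s=robot.state(); R=Ro.from_quat(s['tool_rot'])
    M=R.as_matrix(); print('t',round(s['clock'],2),'pos',s['tool_pos'].round(4),'F',np.round(s['force'],1),'w',round(s['width'],4))
    print('tool x',M[:,0].round(3),'y',M[:,1].round(3),'z',M[:,2].round(3))
    if pos is not None: print('slide cm in tool axes',(R.inv().apply(np.array(pos)-s['tool_pos'])*100).round(2))
    if zyaw_axis is not None:
        best=[]
        for sg in(1,-1):
            d=M.T@np.r_[sg*np.array(zyaw_axis),0]; best.append(np.arctan2(-d[0],d[1]))
        print('yaw about tool z, options',np.round(best,3))
E
python3 - <<'E'
from h import *
t=cv2.imread('pics/top0.png').astype(int); d=np.load('pics/top0.npy')
x=t
m=((x[...,1]>x[...,2]+6)&(x[...,1]>x[...,0]+6)); mm=np.zeros_like(m); mm[190:240,310:340]=m[190:240,310:340]
for v in range(197,236):
    u=np.nonzero(mm[v])[0]
    if len(u): print(v,u.min(),u.max(),round(np.median([dep('top',a,v,d[v,a])[2] for a in u])*1000),end=' | ')
print()
# lid
v,u=np.mgrid[170:255,165:262]; v=v.ravel();u=u.ravel()
P=np.array([dep('top',a,b,d[b,a]) for a,b in zip(u,v)])
k=(P[:,2]>.068)&(P[:,2]<.14); P=P[k]; 
img=np.zeros((384,512),np.uint8); img[v[k],u[k]]=255
op=cv2.morphologyEx(img,cv2.MORPH_OPEN,np.ones((25,25),np.uint8)) # removes tab
kk=cv2.dilate(op,np.ones((5,5)))[v[k],u[k]]>0
L=P[kk]; T=P[~kk]
A=np.c_[L[:,:2],np.ones(len(L))]; c=np.linalg.lstsq(A,L[:,2],rcond=None)[0]
print('lid slope',np.arctan(np.hypot(*c[:2])),'updir',-c[:2]/np.hypot(*c[:2]))
r=cv2.minAreaRect((L[:,:2]*1000).astype(np.float32)); print('lid rect mm',r); print(cv2.boxPoints(r).round(1).tolist())
print('tab pts',len(T),T.mean(0),'rect',cv2.minAreaRect((T[:,:2]*1000).astype(np.float32)))
# smooth-plane rays: use fitted z for each lid pixel
pl=np.array([c[0],c[1],-1]); Q=[]
for a,b in zip(u[k][kk],v[k][kk]):
    o,dd=ray('top',a,b); s=-(pl@o+c[2])/(pl@dd); Q.append(o+s*dd)
Q=np.array(Q); r=cv2.minAreaRect((Q[:,:2]*1000).astype(np.float32)); print('ray/plane rect',r); print([(p.round(1).tolist(), round(1000*(c[:2]@(p/1000)+c[2]),1)) for p in cv2.boxPoints(r)])
E
```

```text
198 326 326 33 | 199 325 326 37 | 200 326 326 47 | 201 326 326 41 | 202 325 326 50 | 203 325 327 52 | 204 325 327 53 | 205 325 327 57 | 206 325 327 56 | 207 325 327 61 | 208 323 328 61 | 209 321 330 65 | 210 319 330 64 | 211 319 330 64 | 212 320 330 65 | 213 321 330 66 | 214 321 330 67 | 215 321 330 65 | 216 321 330 67 | 217 321 330 66 | 218 321 330 64 | 219 320 330 65 | 220 319 330 63 | 221 319 329 64 | 222 319 329 59 | 223 324 327 68 | 224 324 327 68 | 225 324 326 70 | 226 324 326 71 | 227 324 327 81 | 228 324 327 83 | 229 324 328 84 | 230 324 328 83 | 231 324 327 84 | 232 324 327 81 | 233 325 327 80 | Traceback (most recent call last):
  File "<stdin>", line 11, in <module>
  File "h.py", line 12, in dep
    o,r=ray(n,u,v); return o+r*d
        ~~~^^^^^^^
  File "h.py", line 8, in ray
    K,R,t=cal(n); return -R.T@t, R.T@np.linalg.solve(K,[u,v,1.])
          ~~~^^^
  File "h.py", line 6, in cal
    c=cams.calibration(n); R=cv2.Rodrigues(np.array(c['rvec'],float))[0]; return np.array(c['intrinsics'],float),R,np.array(c['tvec'],float).ravel()
ValueError: time passes only in moves, steps and waits
```

```bash
sed -i 's/^def cal(n):/import functools\n@functools.cache\ndef cal(n):/' h.py
python3 - <<'E'
from h import *
d=np.load('pics/top0.npy'); ds=np.load('pics/side0.npy')
T=plane('top',325.5,215.2,.064); H=plane('top',325.7,230,.082); B=plane('top',325.7,200.5,.045)
print('torso',T,'head',H,'tail',B,'width/len mm',plane('top',320.5,215,.06)-plane('top',330.5,215,.06),plane('top',325,207.5,.06)-plane('top',325,222.5,.06))
f=H-B; print('heading',f[:2]/np.hypot(*f[:2]),'len',np.hypot(*f[:2]))
# side triangulation of torso: side mask, torso centre
s=cv2.imread('pics/side0.png').astype(int)
m=((s[...,1]>s[...,2]+6)&(s[...,1]>s[...,0]+6)); m[:145]=0; m[176:]=0; m[:,:255]=0; m[:,300:]=0
for v in range(146,176):
    u=np.nonzero(m[v])[0]
    if len(u): print(v,u.min(),u.max(),end=' | ')
print('\nproj torso ctr top(.065), mid, sole',proj('side',[T[0],T[1],.065]),proj('side',[T[0],T[1],.048]),proj('side',[T[0],T[1],0]))
v,u=np.mgrid[170:255,165:262]; v=v.ravel();u=u.ravel()
P=np.array([dep('top',a,b,d[b,a]) for a,b in zip(u,v)])
k=(P[:,2]>.068)&(P[:,2]<.14); P=P[k]
img=np.zeros((384,512),np.uint8); img[v[k],u[k]]=255
op=cv2.morphologyEx(img,cv2.MORPH_OPEN,np.ones((25,25),np.uint8))
op=cv2.morphologyEx(img,cv2.MORPH_OPEN,cv2.getStructuringElement(cv2.MORPH_ELLIPSE,(25,25)))
kk=cv2.dilate(op,np.ones((5,5)))[v[k],u[k]]>0
L=P[kk]; T=P[~kk]
A=np.c_[L[:,:2],np.ones(len(L))]; c=np.linalg.lstsq(A,L[:,2],rcond=None)[0]
print('lid slope',np.arctan(np.hypot(*c[:2])),'y dir',-c[:2]/np.hypot(*c[:2]))
pl=np.array([c[0],c[1],-1]); Q=[]
for a,b in zip(u[k][kk],v[k][kk]):
    o,dd=ray('top',a,b); q=-(pl@o+c[2])/(pl@dd); Q.append(o+q*dd)
Q=np.array(Q); r=cv2.minAreaRect((Q[:,:2]*1000).astype(np.float32)); print('rect',r); print([(p.round(1).tolist(), round(1000*(c[:2]@(p/1000)+c[2]),1)) for p in cv2.boxPoints(r)])
print('tab',len(T),T.mean(0).round(4),T[T[:,2]>.11].mean(0).round(4),cv2.minAreaRect((T[T[:,2]>.088][:,:2]*1000).astype(np.float32)))
E
```

```text
torso [ 0.46939452 -0.270372    0.064     ] head [ 0.42101985 -0.26595301  0.082     ] tail [ 0.51903265 -0.27631213  0.045     ] width/len mm [0.0007384  0.03255972 0.        ] [ 0.04872493 -0.00206429  0.        ]
heading [-0.99446102  0.10510606] len 0.09855871722181048
149 291 295 | 150 291 296 | 151 291 296 | 152 272 296 | 153 271 295 | 154 271 292 | 155 269 291 | 156 267 289 | 157 265 287 | 158 265 285 | 159 262 284 | 160 260 284 | 161 260 284 | 162 273 284 | 163 270 284 | 164 271 284 | 165 271 284 | 166 270 284 | 167 270 284 | 168 270 284 | 169 270 284 | 170 270 283 | 171 270 283 | 172 270 283 | 173 281 282 | 
proj torso ctr top(.065), mid, sole [278.47409281 153.41135882] [278.38669768 158.11901246] [278.14748331 171.00460961]
lid slope 0.09335787342604658 y dir [0.32299806 0.94639963]
rect ((469.16754150390625, 69.03661346435547), (145.30816650390625, 129.7369384765625), 69.14228057861328)
[([382.70001220703125, 24.200000762939453], np.float64(98.4)), ([503.8999938964844, -22.0], np.float64(98.8)), ([555.7000122070312, 113.80000305175781], np.float64(85.2)), ([434.3999938964844, 160.0], np.float64(84.8))]
tab 1366 [0.5262 0.1093 0.0917] [0.537  0.2011 0.1154] ((500.03631591796875, 104.11196899414062), (227.7895050048828, 160.3317413330078), 69.02583312988281)
```

```bash
python3 - <<'E'
from h import *
d=np.load('pics/top0.npy')
v,u=np.mgrid[170:255,165:262]; v=v.ravel();u=u.ravel()
P=np.array([dep('top',a,b,d[b,a]) for a,b in zip(u,v)])
k=(P[:,2]>.068)&(P[:,2]<.14); u,v,P=u[k],v[k],P[k]
e=np.array([.323,.946]); C=np.array([.469,.069])
for it in range(3):
    e/=np.hypot(*e); f=np.array([e[1],-e[0]])
    s=(P[:,:2]-C)@e; w=(P[:,:2]-C)@f
    lid=(s<.085)&~((np.abs(w)<.04)&(s>.06))
    A=np.c_[P[lid,:2],np.ones(lid.sum())]; c=np.linalg.lstsq(A,P[lid,2],rcond=None)[0]
    pl=np.array([c[0],c[1],-1]); Q=[]
    for a,b in zip(u,v):
        o,dd=ray('top',a,b); Q.append(o+dd*(-(pl@o+c[2])/(pl@dd)))
    Q=np.array(Q)
    r=cv2.minAreaRect((Q[lid&(s<.078)][:,:2]*1000).astype(np.float32))
    b=cv2.boxPoints(r)/1000; ed=[b[1]-b[0],b[2]-b[1]]; ed=[x/np.hypot(*x) for x in ed]
    g=max(ed,key=lambda x:abs(x@e)); e=g*np.sign(g@e); f=np.array([e[1],-e[0]])
    s=(Q[:,:2]-C)@e; w=(Q[:,:2]-C)@f
    L=s<.06
    print('e',e,'slope',np.hypot(*c[:2]),'r',r)
    print('w ext',np.percentile(w[L],[.5,99.5]),'s ext',np.percentile(s[np.abs(w)<.06],[.5]),np.percentile(s[np.abs(w)>.04],[99.5]))
    tb=s>.12; print('tab w',w[tb].min(),w[tb].max(),'smax',s.max())
    C=C+f*(w[L].min()+w[L].max())/2
hs=np.percentile(s[np.abs(w)>.04],99.5)
print('C',C,'z at s',[round(float(c[:2]@(C+e*x)+c[2]),4) for x in(-.08,0,.08)], 'orig corners z.. front edge pt',C+e*np.percentile(s[np.abs(w)<.06],.5))
# manual corners
for (a,b,z) in((205,180.6,.085),(188.4,227.5,.085),(251.3,196.3,.1),(235.6,243.8,.1)): print(plane('top',a,b,z).round(4))
E
```

```text
e [0.35598579 0.93449134] slope 0.0943551804930469 r ((485.30328369140625, 67.56053161621094), (154.0355987548828, 160.95457458496094), 69.14612579345703)
w ext [-0.06398449  0.09545529] s ext [-0.07159516] [0.14426584]
tab w -0.0077640537498995235 0.043493664399903084 smax 0.16533009211739869
e [0.35604662 0.93446815] slope 0.0944814506161665 r ((484.7089538574219, 65.99790954589844), (150.692626953125, 160.9468231201172), 69.14238739013672)
w ext [-0.07973131  0.07970297] s ext [-0.07160182] [0.09173379]
tab w -0.02351917541757951 0.02773573181213152 smax 0.16533333308130976
e [0.35604662 0.93446815] slope 0.0944814506161665 r ((484.7089538574219, 65.99790954589844), (150.692626953125, 160.9468231201172), 69.14238739013672)
w ext [-0.07973195  0.07970233] s ext [-0.07160182] [0.09173379]
tab w -0.023519813788097085 0.027735093441613946 smax 0.16533333308130976
C [0.48371669 0.06339381] z at s [0.0993, 0.0917, 0.0842] orig corners z.. front edge pt [ 0.4582231  -0.00351581]
[0.5878 0.1161 0.085 ]
[0.4389 0.1701 0.085 ]
[ 0.5323 -0.0311  0.1   ]
[0.384  0.0213 0.1   ]
```

```bash
python3 -c "
from h import *
goto([.532,.193,.20],[.9355,-.353])"
```

```text
t 0.1 pos [ 0.2939 -0.6072  0.2415] F [-0.6 -0.1  0.1] w 0.0856
tool x [ 0.9    0.436 -0.   ] y [ 0.436 -0.9   -0.001] z [-0.001  0.001 -1.   ]
slide cm in tool axes [ 56.3  -61.65   4.24]
yaw about tool z, options [-0.759  2.382]
```

```bash
python3 -m inch '{"delta_rot":[[0,0,0],[0,0,0],[0,0,0],[0,0,0],[0,0,0],[0,0,0],[0,0,0],[0,0,0]],"slide":[[2,-2.2,0],[3.5,-3.9,0],[3.5,-3.9,0],[3.5,-3.9,0],[3.5,-3.9,0],[3.5,-3.9,0],[3.5,-3.9,0],[3.5,-3.9,0]],"grip":[0,0,0,0,0,0,0,0]}' 30
python3 -m inch '{"delta_rot":[[0,0,0],[0,0,0],[0,0,0],[0,0,0],[0,0,0],[0,0,0],[0,0,0],[0,0,0]],"slide":[[3.5,-3.9,0],[3.5,-3.9,0],[3.5,-3.9,0],[3.5,-3.9,0],[3.5,-3.9,0],[3.5,-3.9,0],[3.5,-3.9,0],[2.5,-2.8,0]],"grip":[0,0,0,0,0,0,0,0]}'
python3 -m inch '{"delta_rot":[[0,0,-0.12],[0,0,-0.16],[0,0,-0.16],[0,0,-0.16],[0,0,-0.159],[0,0,0]],"slide":[[0,0,0],[0,0,0],[0,0,0],[0,0,0],[0,0,0],[0,0,0]],"grip":[0,0,0,0,0,0]}'
python3 -c "
from h import *
goto([.532,.193,.15],[.9355,-.353])"
```

```text
clock: 1.1
tool_pos: [0.4042, -0.2249, 0.2422]
tool_rot: [0.975, 0.223, -0.0, -0.0]
force: [1.8, -0.4, 0.4]
width: 0.0001
clock: 2.1
tool_pos: [0.516, 0.1645, 0.242]
tool_rot: [0.975, 0.224, -0.0, -0.0]
force: [0.4, -1.0, 0.3]
width: -0.0002
clock: 2.85
tool_pos: [0.5158, 0.1617, 0.242]
tool_rot: [0.823, 0.568, -0.0, -0.0]
force: [-1.4, 0.3, -0.5]
width: -0.0
t 2.85 pos [0.5158 0.1617 0.242 ] F [-1.4  0.3 -0.5] w -0.0
tool x [ 0.354  0.935 -0.   ] y [ 0.935 -0.354 -0.001] z [-0.001 -0.    -1.   ]
slide cm in tool axes [3.5  0.41 9.2 ]
yaw about tool z, options [-1.00e-03  3.14e+00]
```

```bash
python3 -m inch '{"delta_rot":[[0,0,0],[0,0,0],[0,0,0],[0,0,0]],"slide":[[3.5,0.4,2],[0,0,4],[0,0,3.2],[0,0,0]],"grip":[0,0,0,0]}'
python3 -m inch '{"delta_rot":[[0,0,0],[0,0,0],[0,0,0],[0,0,0]],"slide":[[0,0,1],[0,0,1],[0,0,1],[0,0,0.5]],"grip":[0,0,0,0]}'
python3 -c "
from h import *
snap('side','side1'); s=cv2.imread('pics/side1.png'); cv2.imwrite('pics/side1c.png',cv2.resize(s[90:290,180:380],None,fx=3,fy=3))"
```

```text
clock: 3.35
tool_pos: [0.5307, 0.1926, 0.1483]
tool_rot: [0.823, 0.568, -0.002, -0.0]
force: [-0.6, -0.6, 1.1]
width: 0.0
clock: 3.85
tool_pos: [0.5327, 0.1939, 0.1155]
tool_rot: [0.823, 0.569, 0.001, -0.0]
force: [1.2, 1.3, 5.9]
width: 0.0002
```

View pics/side1c.png

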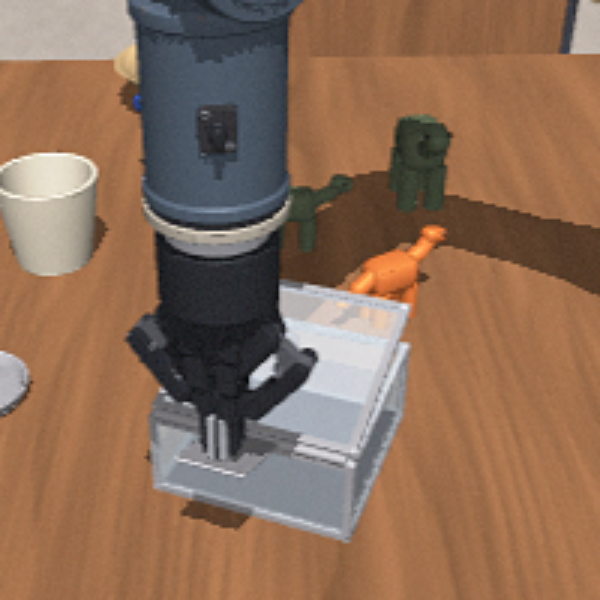

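The closed fingers stand centred on the tab (crop (215,455)) and touch it with 5.9 N at the expected height. I'll press on.

```bash
python3 -m inch '{"delta_rot":[[0,0,0],[0,0,0],[0,0,0],[0,0,0],[0,0,0]],"slide":[[0,0,0.6],[0,0,0.6],[0,0,0.6],[0,0,0.6],[0,0,0.6]],"grip":[0,0,0,0,0]}'
python3 -m inch '{"delta_rot":[[0,0,0],[0,0,0],[0,0,0],[0,0,0],[0,0,0]],"slide":[[0,0,0.5],[0,0,0.5],[0,0,0.5],[0,0,0.5],[0,0,0.3]],"grip":[0,0,0,0,0]}'
python3 -c "
from h import *
goto(None)
p,d=snap('side','side2')
cv2.imwrite('pics/side2c.png',cv2.resize(cv2.imread('pics/side2.png')[60:290,180:380],None,fx=2.6,fy=2.6))"
```

```text
clock: 4.53
tool_pos: [0.5332, 0.1948, 0.0861]
tool_rot: [0.822, 0.569, 0.002, -0.0]
force: [0.0, 2.1, 7.2]
width: -0.0003
clock: 5.15
tool_pos: [0.5325, 0.1933, 0.0626]
tool_rot: [0.823, 0.569, 0.0, 0.0]
force: [-0.7, -1.3, 6.5]
width: 0.0002
t 5.15 pos [0.5325 0.1933 0.0626] F [-0.7 -1.3  6.5] w 0.0002
tool x [0.354 0.935 0.   ] y [ 0.935 -0.354  0.001] z [ 0.001  0.    -1.   ]
```

View pics/side2c.png

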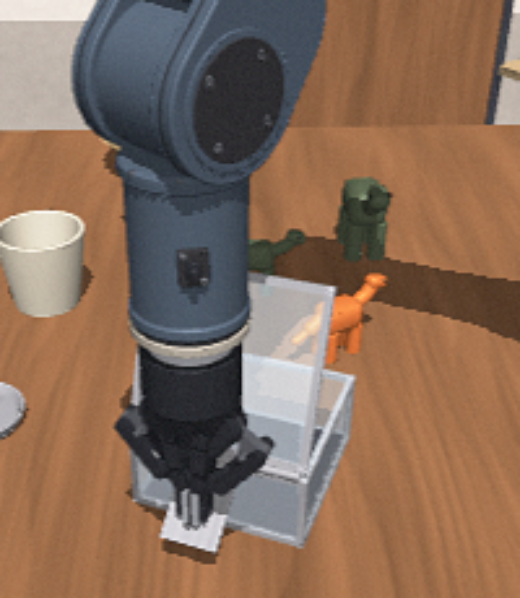

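The lid is most of the way up and the fingers are still on the tab. I continue gently, watching for the stop.

```bash
python3 -m inch '{"delta_rot":[[0,0,0],[0,0,0],[0,0,0]],"slide":[[0,0,0.3],[0,0,0.3],[0,0,0.3]],"grip":[0,0,0]}'
python3 -m inch '{"delta_rot":[[0,0,0],[0,0,0]],"slide":[[0,0,0.2],[0,0,0.1]],"grip":[0,0]}'
```

```text
clock: 5.58
tool_pos: [0.5325, 0.1935, 0.0536]
tool_rot: [0.823, 0.569, 0.001, 0.0]
force: [0.2, -0.3, 4.9]
width: -0.0003
clock: 5.82
tool_pos: [0.5323, 0.1934, 0.0504]
tool_rot: [0.823, 0.569, 0.0, 0.0]
force: [0.9, 0.9, 5.3]
width: -0.0001
```

```bash
python3 -m inch '{"delta_rot":[[0,0,0],[0,0,0]],"slide":[[0,0,0.2],[0,0,0.1]],"grip":[0,0]}'
python3 -m inch '{"delta_rot":[[0,0,0],[0,0,0]],"slide":[[0,0,0.1],[0,0,0.1]],"grip":[0,0]}'
```

```text
clock: 6.08
tool_pos: [0.5331, 0.1947, 0.0484]
tool_rot: [0.822, 0.569, 0.002, -0.0]
force: [-0.8, 2.7, 16.0]
width: 0.0001
clock: 6.32
tool_pos: [0.5337, 0.1957, 0.047]
tool_rot: [0.822, 0.569, 0.003, -0.0]
force: [0.4, 4.5, 20.4]
width: 0.0
```

The force rose to 20 N with almost no motion, so the lid is at its stop. I'll lift off and move over the lid to the dinosaur.

```bash
python3 -m inch '{"delta_rot":[[0,0,0],[0,0,0],[0,0,0],[0,0,0],[0,0,0],[0,0,0],[0,0,0],[0,0,0]],"slide":[[0,0,-1],[0,0,-3],[0,0,-4],[0,0,-4],[0,0,-5],[0,0,-5],[0,0,-4],[0,0,-1]],"grip":[0,0,0,0,0,0,0,0]}'
python3 -c "
from h import *
goto([.4694,-.2704,.31],[.105,.9945])"
```

```text
clock: 7.32
tool_pos: [0.5324, 0.1933, 0.3177]
tool_rot: [0.823, 0.568, 0.001, 0.0]
force: [-0.2, -0.8, -0.3]
width: -0.0003
t 7.33 pos [0.5324 0.1933 0.3177] F [-0.2 -0.8 -0.3] w -0.0003
tool x [0.354 0.935 0.002] y [ 0.935 -0.354  0.002] z [ 0.003  0.001 -1.   ]
slide cm in tool axes [-45.61  10.5    0.71]
yaw about tool z, options [-1.827  1.315]
```

```bash
python3 -m inch '{"delta_rot":[[0,0,0],[0,0,0],[0,0,0],[0,0,0],[0,0,0],[0,0,0],[0,0,0],[0,0,0]],"slide":[[-4,0.9,0],[-6,1.4,0],[-6,1.4,0],[-6,1.4,0],[-6,1.4,0],[-6,1.4,0],[-6,1.4,0],[-5.6,1.2,0]],"grip":[7.5,7.5,7.5,7.5,7.5,7.5,7.5,7.5]}'
python3 -m inch '{"delta_rot":[[0,0,0.115],[0,0,0.15],[0,0,0.15],[0,0,0.15],[0,0,0.15],[0,0,0.15],[0,0,0.15],[0,0,0.15]],"slide":[[0,0,0],[0,0,0],[0,0,0],[0,0,0],[0,0,0],[0,0,0],[0,0,0],[0,0,0]],"grip":[7.5,7.5,7.5,7.5,7.5,7.5,7.5,7.5]}'
python3 -m inch '{"delta_rot":[[0,0,0.15],[0,0,0]],"slide":[[0,0,0],[0,0,0]],"grip":[7.5,7.5]}'
python3 - <<'E'
from h import *
goto([.4694,-.2704,.15],[.105,.9945])
p,d=snap('top','top3')
e=np.array([.353,.9355]); f=np.array([.9355,-.353]); Hm=np.array([.514,.1445])
v,u=np.mgrid[150:260,165:275]; P=np.array([dep('top',a,b,d[b,a]) for a,b in zip(u.ravel(),v.ravel())])
s=(P[:,:2]-Hm)@e; w=(P[:,:2]-Hm)@f
k=(abs(w)<.085)&(abs(s)<.06)&(P[:,2]>.12)&(P[:,2]<.26); print(k.sum(), 'pane top z',np.percentile(P[k,2],[50,98]))
if k.sum()>20:
    c=np.polyfit(P[k,2],s[k],1); print('lid angle est',np.pi/2-np.arctan(-c[0]), 's at top', np.median(s[k&(P[:,2]>.22)]))
E
```

```text
clock: 8.32
tool_pos: [0.4677, -0.2724, 0.3142]
tool_rot: [0.823, 0.568, -0.001, -0.001]
force: [1.3, 1.1, -0.1]
width: 0.0752
clock: 9.32
tool_pos: [0.4683, -0.2702, 0.314]
tool_rot: [1.0, 0.02, -0.001, -0.001]
force: [-1.1, 0.2, -0.2]
width: 0.0754
clock: 9.57
tool_pos: [0.4686, -0.2701, 0.3143]
tool_rot: [0.999, -0.052, -0.001, -0.0]
force: [0.3, -1.0, 0.4]
width: 0.0749
t 9.57 pos [ 0.4686 -0.2701  0.3143] F [ 0.3 -1.   0.4] w 0.0749
tool x [ 0.995 -0.104 -0.002] y [-0.104 -0.995 -0.001] z [-0.002  0.001 -1.   ]
slide cm in tool axes [ 0.13  0.03 16.43]
yaw about tool z, options [-3.141e+00  1.000e-03]
178 pane top z [0.23618795 0.2434463 ]
lid angle est 1.378378002915178 s at top -0.024299065122862427
```

View pics/top3.png

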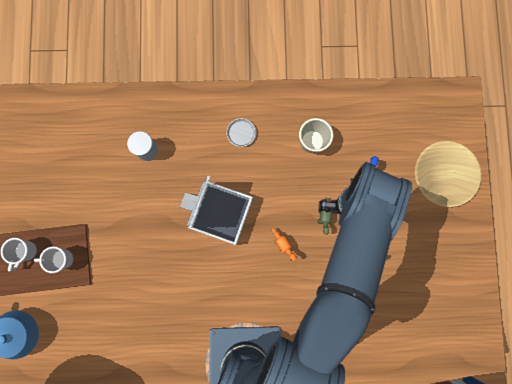

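The lid stands open (about 1.38 rad by depth, pane top at 0.24 m). The box floor shows dark at (220,212), and the hand is over the dinosaur at (326,212). I'll descend to grasp it.

```bash
python3 -m inch '{"delta_rot":[[0,0,0],[0,0,0],[0,0,0],[0,0,0],[0,0,0],[0,0,0],[0,0,0],[0,0,0]],"slide":[[0.1,0,3],[0,0,4],[0,0,4],[0,0,4],[0,0,2],[0,0,1],[0,0,0],[0,0,0]],"grip":[7.5,7.5,7.5,7.5,7.5,7.5,7.5,7.5]}'
python3 - <<'E'
from h import *
goto([.4694,-.2704,.042],[.105,.9945])
p,d=snap('side','side4')
s=cv2.imread('pics/side4.png'); cv2.imwrite('pics/side4c.png',cv2.resize(s[40:200,190:350],None,fx=3.7,fy=3.7))
# box centre from dark floor in top3
t=cv2.imread('pics/top3.png'); g=cv2.cvtColor(t,cv2.COLOR_BGR2GRAY); m=np.zeros_like(g); m[175:250,180:262]=(g[175:250,180:262]<75)*255
m=cv2.morphologyEx(m,cv2.MORPH_OPEN,np.ones((5,5)))
c=max(cv2.findContours(m,0,1)[0],key=cv2.contourArea)
r=cv2.minAreaRect(c); print(r)
for z in(.006,):
    b=np.array([plane('top',*q,z)[:2] for q in cv2.boxPoints(r)]); print('floor corners',b.round(3).tolist(),'ctr',b.mean(0),'sides',np.hypot(*(b[1]-b[0])),np.hypot(*(b[2]-b[1])))
E
```

```text
clock: 10.62
tool_pos: [0.4707, -0.2707, 0.1361]
tool_rot: [0.999, -0.052, 0.001, 0.0]
force: [0.3, 0.1, -0.1]
width: 0.0749
t 10.62 pos [ 0.4707 -0.2707  0.1361] F [ 0.3  0.1 -0.1] w 0.0749
tool x [ 0.995 -0.104  0.001] y [-0.104 -0.995  0.   ] z [ 0.001 -0.001 -1.   ]
slide cm in tool axes [-0.14 -0.02  9.41]
yaw about tool z, options [-3.141e+00  1.000e-03]
((219.14588928222656, 212.72604370117188), (40.491519927978516, 43.37028884887695), 19.29004669189453)
floor corners [[0.446, 0.165], [0.582, 0.116], [0.534, -0.012], [0.398, 0.038]] ctr [0.49000455 0.07681579] sides 0.14536232608544636 0.13675316495186024
```

View pics/side4c.png

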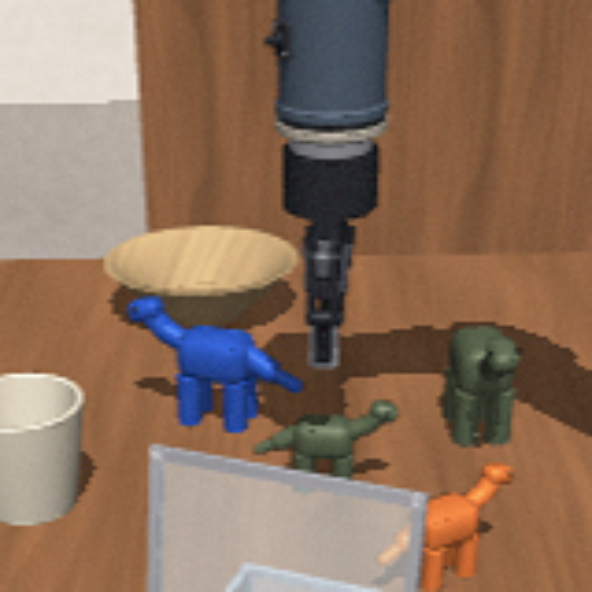

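The fingers are straight above the torso (crop (325,430)), clear of the blue dinosaur. The box centre from the floor agrees with the one from the lid to within a few mm: about (0.487, 0.070). I'll descend and grip.

```bash
python3 -m inch '{"delta_rot":[[0,0,0],[0,0,0],[0,0,0],[0,0,0],[0,0,0],[0,0,0]],"slide":[[-0.1,0,2],[0,0,2.5],[0,0,2.5],[0,0,1.6],[0,0,0.8],[0,0,0]],"grip":[7.5,7.5,7.5,7.5,7.5,7.5]}'
python3 -m inch '{"delta_rot":[[0,0,0],[0,0,0],[0,0,0],[0,0,0],[0,0,0],[0,0,0]],"slide":[[0,0,0],[0,0,0],[0,0,0],[0,0,0],[0,0,0],[0,0,0]],"grip":[5.0,4.0,3,3,3,3]}' 30
python3 -m inch '{"delta_rot":[[0,0,0],[0,0,0],[0,0,0],[0,0,0]],"slide":[[0,0,-0.5],[0,0,-1],[0,0,-1.5],[0,0,-2]],"grip":[3,3,3,3]}'
python3 - <<'E'
from h import *
goto([.480,.051,.31],[.353,.9355])
p,d=snap('side','side5')
s=cv2.imread('pics/side5.png'); cv2.imwrite('pics/side5c.png',cv2.resize(s[40:200,190:350],None,fx=3.7,fy=3.7))
E
```

```text
clock: 11.42
tool_pos: [0.4694, -0.2704, 0.0413]
tool_rot: [0.999, -0.053, -0.0, -0.0]
force: [0.0, 0.0, -0.2]
width: 0.0747
clock: 12.18
tool_pos: [0.4696, -0.2706, 0.0419]
tool_rot: [0.999, -0.053, 0.0, 0.0]
force: [-0.9, 0.2, 6.8]
width: 0.0358
clock: 12.68
tool_pos: [0.4691, -0.2703, 0.0924]
tool_rot: [0.999, -0.053, -0.0, -0.0]
force: [0.7, -0.1, -0.8]
width: 0.0358
t 12.68 pos [ 0.4691 -0.2703  0.0924] F [ 0.7 -0.1 -0.8] w 0.0358
tool x [ 0.994 -0.105 -0.   ] y [-0.105 -0.994 -0.   ] z [-0.  0. -1.]
slide cm in tool axes [ -2.3  -32.07 -21.76]
yaw about tool z, options [-2.886  0.256]
```

View pics/side5c.png

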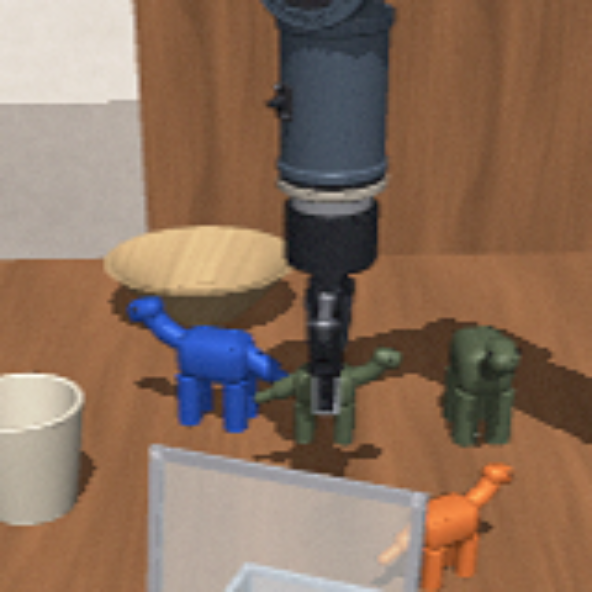

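The dinosaur is held upright and level (width 35.8 mm), with its feet clear of the board. I'll raise it, turn it to the box's axis and carry it over.

```bash
python3 -m inch '{"delta_rot":[[0,0,0],[0,0,0],[0,0,0],[0,0,0.1],[0,0,0.1],[0,0,0.056],[0,0,0]],"slide":[[0,0,-2],[0,0,-4],[0,0,-4],[0,0,-1],[0,0,0],[0,0,0],[0,0,0]],"grip":[3,3,3,3,3,3,3]}'
python3 -c "
from h import *
goto([.480,.051,.20],[.353,.9355])"
```

```text
clock: 13.6
tool_pos: [0.4692, -0.2703, 0.2018]
tool_rot: [0.984, -0.179, 0.0, 0.0]
force: [0.9, 0.4, 0.6]
width: 0.0358
t 13.6 pos [ 0.4692 -0.2703  0.2018] F [0.9 0.4 0.6] w 0.0358
tool x [ 0.936 -0.353  0.001] y [-0.353 -0.936  0.   ] z [ 0. -0. -1.]
slide cm in tool axes [-10.33 -30.44   0.17]
yaw about tool z, options [-3.141  0.   ]
```

```bash
python3 -m inch '{"delta_rot":[[0,0,0],[0,0,0],[0,0,0],[0,0,0],[0,0,0],[0,0,0],[0,0,0],[0,0,0]],"slide":[[-0.9,-2.6,0],[-1.4,-4.2,0],[-1.6,-4.8,0],[-1.7,-4.8,0],[-1.7,-4.8,0],[-1.6,-4.8,0],[-1,-3.0,0],[-0.4,-1.4,0]],"grip":[3,3,3,3,3,3,3,3]}'
python3 -m inch '{"delta_rot":[[0,0,0],[0,0,0],[0,0,0]],"slide":[[0,0,0],[0,0,2],[0,0,0]],"grip":[3,3,3]}'
python3 - <<'E'
from h import *
goto([.480,.051,.048],[.353,.9355])
snap('top','top6'); snap('side','side6')
a=cv2.resize(cv2.imread('pics/top6.png')[160:280,160:300],None,fx=2.8,fy=2.8); b=cv2.resize(cv2.imread('pics/side6.png')[90:290,190:370],None,fx=2.1,fy=2.1)
im=np.zeros((max(len(a),len(b)),a.shape[1]+b.shape[1],3),np.uint8); im[:len(a),:a.shape[1]]=a; im[:len(b),a.shape[1]:]=b
cv2.imwrite('pics/c6.png',im); print(im.shape)
E
```

```text
clock: 14.6
tool_pos: [0.4803, 0.0522, 0.2015]
tool_rot: [0.984, -0.178, 0.0, -0.0]
force: [0.0, 0.7, -1.0]
width: 0.0357
clock: 14.98
tool_pos: [0.4795, 0.0484, 0.1805]
tool_rot: [0.984, -0.181, -0.001, 0.001]
force: [0.0, -0.1, 0.5]
width: 0.0354
t 14.97 pos [0.4795 0.0484 0.1805] F [ 0.  -0.1  0.5] w 0.0354
tool x [ 0.935 -0.355 -0.002] y [-0.355 -0.935  0.002] z [-0.002 -0.001 -1.   ]
slide cm in tool axes [-0.02 -0.28 13.25]
yaw about tool z, options [ 3.139e+00 -2.000e-03]
(420, 770, 3)
```

View pics/c6.png

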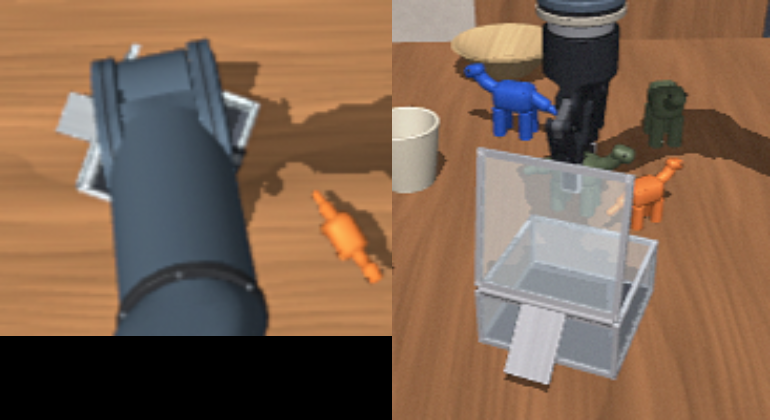

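The dinosaur hangs upright behind the open lid (right panel, about (575,190)), centred over the box. I'll lower it slowly.

```bash
python3 -m inch '{"delta_rot":[[0,0,0],[0,0,0],[0,0,0],[0,0,0],[0,0,0],[0,0,0],[0,0,0],[0,0,0]],"slide":[[0,-0.2,1],[0,0,2],[0,0,2],[0,0,2],[0,0,2],[0,0,1.5],[0,0,1],[0,0,0.5]],"grip":[3,3,3,3,3,3,3,3]}'
python3 -m inch '{"delta_rot":[[0,0,0],[0,0,0],[0,0,0]],"slide":[[0,0,0.4],[0,0,0.2],[0,0,0]],"grip":[3,3,3]}'
```

```text
clock: 16.08
tool_pos: [0.4811, 0.0523, 0.0609]
tool_rot: [0.984, -0.18, -0.0, 0.0]
force: [0.3, 0.0, -0.4]
width: 0.0355
clock: 16.45
tool_pos: [0.4811, 0.0523, 0.0554]
tool_rot: [0.984, -0.18, 0.0, -0.0]
force: [-0.6, 0.6, -0.8]
width: 0.0358
```

```bash
python3 -m inch '{"delta_rot":[[0,0,0],[0,0,0],[0,0,0]],"slide":[[0,0,0.3],[0,0,0.2],[0,0,0]],"grip":[3,3,3]}'
python3 -m inch '{"delta_rot":[[0,0,0],[0,0,0]],"slide":[[0,0,0.1],[0,0,0]],"grip":[3,3]}'
```

```text
clock: 16.82
tool_pos: [0.4809, 0.0523, 0.0501]
tool_rot: [0.984, -0.18, -0.0, 0.0]
force: [0.4, -0.9, -0.3]
width: 0.0356
clock: 17.08
tool_pos: [0.481, 0.0523, 0.0493]
tool_rot: [0.984, -0.18, -0.0, -0.0]
force: [-0.7, -0.4, -0.9]
width: 0.0357
```

```bash
python3 -m inch '{"delta_rot":[[0,0,0],[0,0,0]],"slide":[[0,0,0.1],[0,0,0]],"grip":[3,3]}'
python3 -m inch '{"delta_rot":[[0,0,0],[0,0,0]],"slide":[[0,0,0.1],[0,0,0]],"grip":[3,3]}'
```

```text
clock: 17.32
tool_pos: [0.481, 0.0523, 0.0483]
tool_rot: [0.984, -0.18, -0.0, -0.0]
force: [-0.1, 0.7, -0.4]
width: 0.0358
clock: 17.58
tool_pos: [0.481, 0.0523, 0.0472]
tool_rot: [0.984, -0.18, -0.0, 0.0]
force: [-0.1, 0.8, -1.0]
width: 0.0356
```

```bash
python3 -m inch '{"delta_rot":[[0,0,0],[0,0,0]],"slide":[[0,0,0.1],[0,0,0]],"grip":[3,3]}'
python3 -m inch '{"delta_rot":[[0,0,0],[0,0,0]],"slide":[[0,0,0.1],[0,0,0]],"grip":[3,3]}'
```

```text
clock: 17.82
tool_pos: [0.481, 0.0523, 0.0469]
tool_rot: [0.984, -0.18, 0.0, -0.0]
force: [-2.9, -1.8, 10.5]
width: 0.0358
clock: 18.08
tool_pos: [0.481, 0.0522, 0.0468]
tool_rot: [0.984, -0.18, 0.0, -0.0]
force: [-6.4, -1.1, 26.2]
width: 0.0358
```

The feet are on the floor plate at TCP z = 0.047, where I expected contact at 0.048. I'll ease off the extra press, open partway because the walls are near, and lift.

```bash
python3 -m inch '{"delta_rot":[[0,0,0],[0,0,0],[0,0,0],[0,0,0],[0,0,0],[0,0,0]],"slide":[[0,0,-0.15],[0,0,0],[0,0,0],[0,0,0],[0,0,0],[0,0,0]],"grip":[3.4,3.8,4.4,5.0,5.6,5.6]}'
python3 -m inch '{"delta_rot":[[0,0,0],[0,0,0],[0,0,0],[0,0,0],[0,0,0],[0,0,0],[0,0,0],[0,0,0]],"slide":[[0,0,-0.5],[0,0,-1],[0,0,-2],[0,0,-3],[0,0,-4],[0,0,-4],[0,0,-5],[0,0,-5]],"grip":[5.6,5.6,5.6,5.6,5.6,5.6,5.6,5.6]}'
python3 -m inch '{"delta_rot":[[0,0,0],[0,0,0],[0,0,0],[0,0,0],[0,0,0],[0,0,0],[0,0,0],[0,0,0]],"slide":[[0,2,-2],[0,4,0],[0,5,0],[0,5,0],[0,5,0],[0,5,0],[0,4,0],[0,2,0]],"grip":[5.6,5.6,5.6,5.6,5.6,5.6,5.6,5.6]}'
python3 - <<'E'
from h import *
goto(None)
p,d=snap('top','top7'); snap('side','side7')
def m(im): x=im.astype(int); return (x[...,1]>x[...,0]+4)&(x[...,1]>x[...,2]+4)
k=np.zeros(d.shape,bool); k[170:255,180:262]=m(p)[170:255,180:262]
v,u=np.nonzero(k); P=np.array([dep('top',a,b,d[b,a]) for a,b in zip(u,v)]); e=np.array([.353,.9355]); f=np.array([.9355,-.353])
C=np.array([.487,.070]); q=P[:,:2]-C
print(len(P),'box-frame x',np.percentile(q@f,[1,50,99]),'y',np.percentile(q@e,[1,50,99]),'z',np.percentile(P[:,2],[5,50,98]))
t=(P[:,2]>.06)&(P[:,2]<.078); print('torso-ish z median',np.median(P[t,2]))
Hm=np.array([.514,.1445]); v,u=np.mgrid[150:260,165:275]; P=np.array([dep('top',a,b,d[b,a]) for a,b in zip(u.ravel(),v.ravel())])
s=(P[:,:2]-Hm)@e; w=(P[:,:2]-Hm)@f; k=(abs(w)<.085)&(abs(s)<.06)&(P[:,2]>.12)&(P[:,2]<.26); c=np.polyfit(P[k,2],s[k],1); print('lid',np.pi/2-np.arctan(-c[0]))
a=cv2.resize(cv2.imread('pics/top7.png')[160:280,160:300],None,fx=2.8,fy=2.8); b=cv2.resize(cv2.imread('pics/side7.png')[90:290,190:370],None,fx=2.1,fy=2.1)
im=np.zeros((max(len(a),len(b)),a.shape[1]+b.shape[1],3),np.uint8); im[:len(a),:a.shape[1]]=a; im[:len(b),a.shape[1]:]=b
cv2.imwrite('pics/c7.png',im)
E
```

```text
clock: 18.82
tool_pos: [0.481, 0.0523, 0.0467]
tool_rot: [0.984, -0.18, -0.0, 0.0]
force: [0.2, 0.0, 0.2]
width: 0.056
clock: 19.82
tool_pos: [0.4804, 0.0521, 0.2943]
tool_rot: [0.984, -0.18, 0.0, -0.0]
force: [1.5, -0.7, 0.1]
width: 0.0557
clock: 20.82
tool_pos: [0.3664, -0.249, 0.3126]
tool_rot: [0.983, -0.181, 0.0, 0.0]
force: [0.2, 1.1, 0.1]
width: 0.056
t 20.82 pos [ 0.3664 -0.249   0.3126] F [0.2 1.1 0.1] w 0.056
tool x [ 0.934 -0.356  0.001] y [-0.356 -0.934  0.   ] z [ 0.001 -0.    -1.   ]
267 box-frame x [-0.05862126 -0.00134821  0.0584544 ] y [-0.03670966 -0.02029699 -0.00332526] z [0.04238176 0.06927987 0.09152344]
torso-ish z median 0.06954346272514067
lid 1.377847532125552
```

View pics/c7.png

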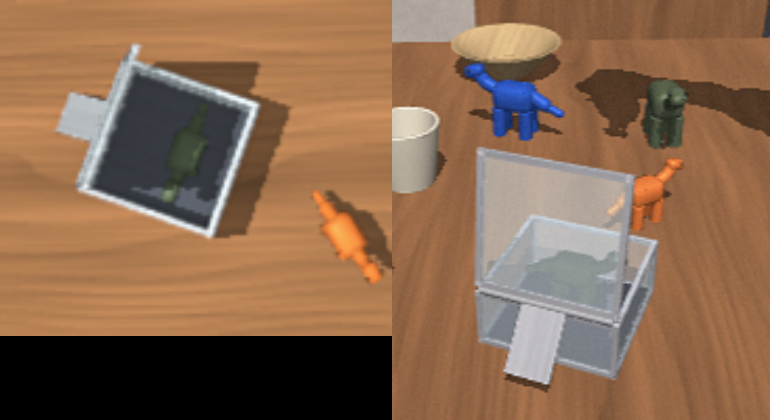

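The dinosaur stands upright in the box (left panel (185,150)), the lid is open at about 1.38 rad, and the arm is clear. I'm handing in.

```bash
python3 -c "
from plant import order
print(order.close_job())"
```

```text
the job is handed in; nothing more can be done
None
```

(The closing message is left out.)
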